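# Slide the guard over the keys and put the black torch in the freed bay

## Robot

A 6-joint arm with a two-finger parallel gripper is mounted at the origin on the work surface. World frame = base frame: x ahead of the robot, y to its left, z up, the work surface at z = 0. Lengths are in mm, angles in rad, forces in N, time in s.
With the tool pointing down it reaches from about 425 to 950 mm from the base axis. Payload 3.5 kg.
Tool frame: the origin (TCP) lies midway between the tips of the shut fingers; the grasp point (between the pads) lies 19 mm behind it; x points along the fingers, y is the direction in which the jaws open and shut, and the axes are right-handed (so a half turn about x gives the same grasp; the last joint's range is limited). The gripper opens to 85 mm and grips with 20 to 120 N. Pads are 22 mm wide; open, the fingers measure 114 mm over their backs; the gripper's body (76 mm by 85 mm) begins 54 mm behind the grasp point. The pads swing forward as they close: fully open they stand 13 mm farther back than shut.
Start: joints at [1.049, 0.286, 1.577, -0, 1.279, -0.15], TCP at [245.186, 628.88, 231.325] pointing down, gripper open.
Joint ranges: [-2.77, 2.77], [-0.9, 2.22], [0.21, 2.48], [-1.53, 4.67], [0.24, 2.81], [-2.84, 2.84]. Speed limits (rad/s): [2.79, 2.79, 3.14, 3.14, 3.14, 3.14].

## Interface

Orientations are given as a unit quaternion [w, x, y, z].
In Python, from cell import env gives the robot as it stands.
- The arm moves only by the tool play_rows, never from a script. Its argument "plan" is a list of rows, each a list of 7 numbers: the gripper command: -1 is shut, 1 is fully open, values between are in proportion, then the shift along the tool's x, y, z in mm, then the turn, a rotation vector about the tool's x, y, z in rad. A call has 1 to 8 rows; each row is the pose to reach, as a shift and turn from the pose commanded when the call began, along the tool's axes at that moment; what a row does not reach only later rows make up. A row lasts 1/10 s, in which the tool goes at most 50 mm and 8.59 degrees, less where a joint would pass 70% of its speed; a pose out of reach is approached as far as the arm can. A call with a gripper value outside its range is refused whole. The fingers move at their own pace and stop on an object; "newtons" is the grip in N (left out, the last holds). Time passes only in rows, so rows that repeat a pose let the fingers close. It gives the time, the measured TCP pose, the force and the opening at its end, in the units of the state.
- env.state(): the state, without advancing time (a new reading comes with each control period).
- env.snapshot(name): name is "scene" or "top" or "wrist"; returns a dict with "color" (384x512x3 uint8, red, green, blue), "fx", "fy", "cx", "cy" (pixels), "R" (3x3) and "t" (3): a world point X has camera coordinates R X + t; the wrist camera has in their place "hand_eye" (4x4, takes a point from camera to tool coordinates, whose origin is the TCP and whose axes are the tool frame's). Camera axes: x right, y down, z forward; pixel columns grow to the right and rows downward; lengths in mm; the calibration is good to about 2 mm. A picture is of the moment at which its call begins: read the wrist's pose just before it. There is no depth.
- env.job_done(): hands the job in, once; it reports no verdict.
The state is a dict: "time_s": time; "joints": joint angles; "joint_velocities": joint speeds; "joint_efforts": joint torques, N m; "position": TCP position; "ee_rot": TCP orientation; "contact_force": force on the tool from outside, world axes, zero at the start; "wrist_torque": the same for the moment, N m; "width": opening from 0.0 (shut) to 1.0 (fully open).
Only numpy, scipy, OpenCV 4.12 (cv2) and the standard library are available. Lean on these libraries where they do the work, as an engineer would, in place of code of your own. Each camera call takes 0.05 s, during which the arm holds its last target.

## Task

The valet case on the console has two bays and one clear guard panel that slides along its top. Slide the guard fully home, off the empty bay and over the bay with the keys, and lay the black torch flat in the bay that this opens. Leave the yellow torch where it lies.

Things in the scene. Friction and masses are not known exactly. Their poses are not given: they have to be found in the camera images.
- guard_grip (a point): Point on the guard's grip, an aluminium fin mid-panel, 14 mm thick (y) x 50 mm (x) x 38 mm high; the point is 14 mm below its top, 24 mm above the panel. Axes as bay. Clear panel 164 (y) x 140 (x) x 4 mm on top of the case; slides along y only, 1.5 N friction, stays where left. Starts 0 to 20 mm to +y of bay; fully home over the keys it is stopped at 162 mm to +y of bay.
- bay (a point): Floor centre of the empty bay in the fixed dark wooden valet case (142 mm in x, 330 mm in y, 54 mm high, floor and walls 6 mm, so 6 mm above the console). z up; +y along the case towards the bay holding three keys on a ring, centred 162 mm away. This bay is 130 mm wide (x), 156 mm long (y), 48 mm deep, open on top once the guard has gone.
- black_torch_mid (a point): Centre of the black plastic torch lying on the console, 20 mm above it. x along the torch to the lens. 110 mm long, about 120 g; square head and tail cap, each 40 x 40 mm, so it does not roll; between them, from 43 mm behind to 27 mm ahead of this point, a round barrel 34 mm across, to grip.
- yellow_torch_mid (a point): Centre of the yellow plastic torch, of the same shape and size as the black one, lying on the console. To be left where it is.
Mind the look-alikes: they are no part of the job. What is meant by the part that bears black_torch_mid is not red, and is the larger of those in its own colour.

How it is judged:
By the outcome, as a careful person would: the job done as asked, in the order asked, and still so for the second after the job is handed in, with the robot touching nothing.
It also fails if it takes over 45 s, if anything falls off the work surface, if the arm or the gripper's body presses on something with over 40 N, if the wrist force passes 120 N, or if a joint passes its speed limit or range.

## Working session

There is one attempt and no reset: what is moved stays moved. The work goes in short steps, Python scripts to look and compute and a tool call to move; the robot and the scene stay as the last step left them, time stands still between calls to the robot, and variables do not carry over. Pictures are saved under pics/ and viewed, and the job is handed in when it is done.

Besides the shell and the picture viewer there is one more tool, called by a JSON object that holds its "name" and its "arguments". play_rows: Moves the arm, as the interface text tells. Its arguments: {"type":"object","properties":{"plan":{"type":"array"},"newtons":{"type":"number"}},"required":["plan"]}

```bash
ls; mkdir -p pics; python3 - <<'E'
from cell import env
import cv2,json
s=env.state();print(s)
for n in["scene","top","wrist"]:
    d=env.snapshot(n);cv2.imwrite(f"pics/{n}0.png",d["color"][:,:,::-1]);print(n,{k:v for k,v in d.items() if k!="color"})
E
```

```text
pics
{'time_s': 0.0, 'joints': array([ 1.04898078e+00,  2.87186438e-01,  1.57819973e+00, -2.01787617e-05,
        1.27859970e+00, -1.50022790e-01]), 'joint_velocities': array([-0.00115509, -0.00130967, -0.00264006,  0.000416  ,  0.00046121,
       -0.00113888]), 'joint_efforts': array([-9.31163522e-04, -4.05988312e+01, -2.92622834e+01, -2.00888339e-04,
        5.85474452e-03,  2.32762051e-05]), 'position': array([244.87301568, 628.3004508 , 229.9210246 ]), 'ee_rot': array([ 0.69465143,  0.1298896 ,  0.69519637, -0.13149178]), 'contact_force': array([-0.94827313,  0.76531605,  0.664792  ]), 'wrist_torque': array([-0.04261011, -0.00788852,  0.04335045]), 'width': 0.9984107543299826}
scene {'fx': 371.851858307714, 'fy': 371.851858307714, 'cx': 258.06160266025256, 'cy': 190.70274405385766, 'R': array([[ 0.41663575,  0.90905096, -0.00640436],
       [ 0.56919383, -0.26635276, -0.77786541],
       [-0.70882511,  0.32044121, -0.62839827]]), 't': array([-115.21937514, -291.93602388, 1201.1759835 ])}
top {'fx': 435.51567818093633, 'fy': 435.51567818093633, 'cx': 260.12124538596566, 'cy': 198.11694750415387, 'R': array([[-2.37758947e-02, -9.99716916e-01,  8.91471009e-04],
       [-9.97662727e-01,  2.36698812e-02, -6.41000696e-02],
       [ 6.40608228e-02, -2.41342391e-03, -9.97943078e-01]]), 't': array([-88.56669236, 565.05950362, 763.67697549])}
wrist {'fx': 310.36464842305736, 'fy': 310.36464842305736, 'cx': 254.50688690708176, 'cy': 188.45429951480227, 'hand_eye': array([[-1.94776661e-04, -2.93315836e-01,  9.56015577e-01,
        -1.43253925e+02],
       [ 9.99998620e-01, -1.63462117e-03, -2.97781636e-04,
         7.96581376e-01],
       [ 1.65006737e-03,  9.56014199e-01,  2.93315749e-01,
        -7.53906519e+01],
       [ 0.00000000e+00,  0.00000000e+00,  0.00000000e+00,
         1.00000000e+00]])}
```

View pics/scene0.png

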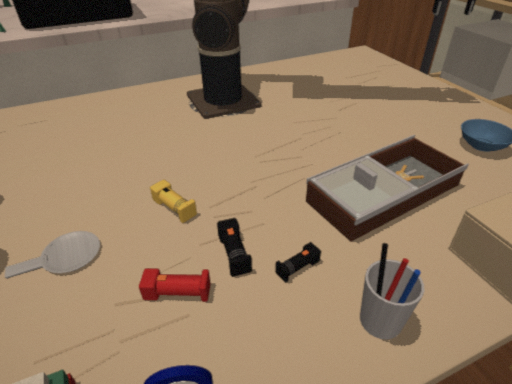

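View pics/top0.png

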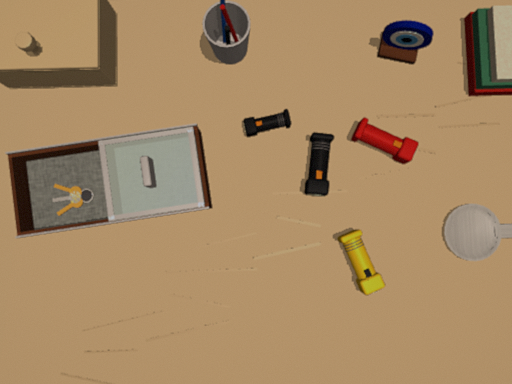

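View pics/wrist0.png

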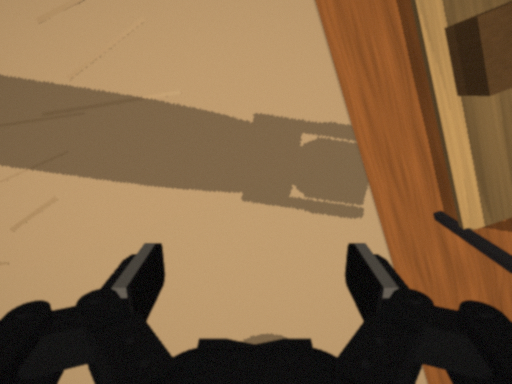

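Candidates for the black torch in the top view are the large black one at (318,163), the small black one at (267,123), the red one at (385,140) and the yellow one at (360,262). I choose (318,163): it is black, and the larger of the two black ones. The case has its keys bay at (70,195) and its empty bay at (153,175), with the fin at (146,170).

```bash
cat > h.py <<'E'
import numpy as np,cv2
from cell import env
def ray(d,u,v,z):
    R=d["R"];C=-R.T@d["t"];r=R.T@np.array([(u-d["cx"])/d["fx"],(v-d["cy"])/d["fy"],1.]);return C+r*(z-C[2])/r[2]
def proj(d,X):
    c=d["R"]@np.array(X,float)+d["t"];return d["cx"]+d["fx"]*c[0]/c[2],d["cy"]+d["fy"]*c[1]/c[2]
def Rt(s):
    from scipy.spatial.transform import Rotation as r
    q=s["ee_rot"];return r.from_quat([q[1],q[2],q[3],q[0]]).as_matrix()
def wristcam():
    s=env.state();d=env.snapshot("wrist");H=d["hand_eye"];R=Rt(s);Rwc=R@H[:3,:3];tw=R@H[:3,3]+s["position"]
    d["R"]=Rwc.T;d["t"]=-Rwc.T@tw;return d
def crop(img,x0,y0,x1,y1,k,name):
    cv2.imwrite(name,cv2.resize(img[y0:y1,x0:x1,::-1],None,fx=k,fy=k,interpolation=cv2.INTER_CUBIC))
E
python3 - <<'E'
from h import *
d=env.snapshot("top");i=d["color"]
crop(i,0,110,220,250,3.6,"pics/c1.png");crop(i,230,90,430,240,4,"pics/c2.png")
print(Rt(env.state()).round(3))
d=env.snapshot("scene");crop(d["color"],290,120,490,270,4,"pics/c3.png")
E
```

```text
[[-0.001  0.363  0.932]
 [-0.001  0.932 -0.363]
 [-1.    -0.001 -0.   ]]
```

View pics/c1.png

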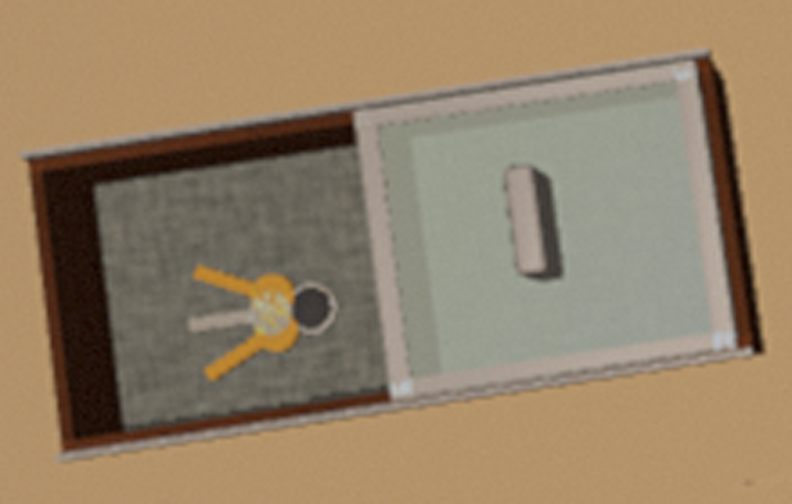

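View pics/c2.png

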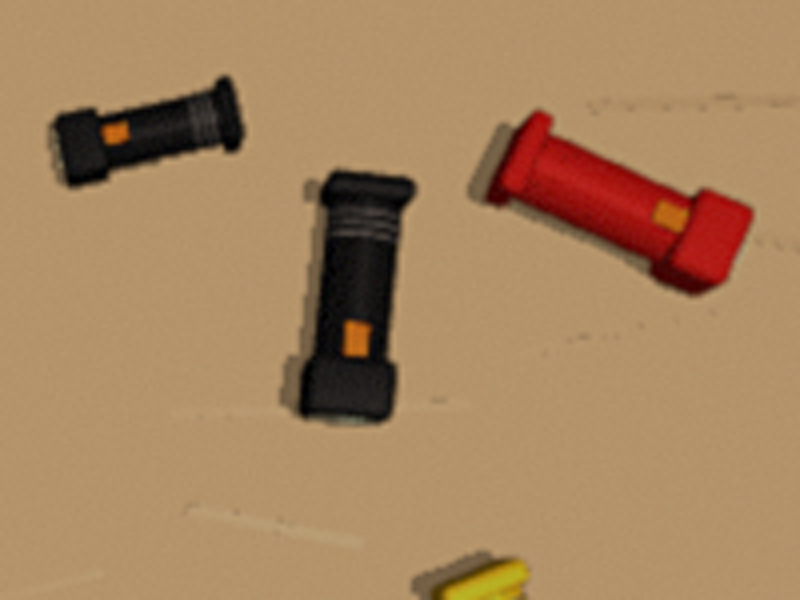

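View pics/c3.png

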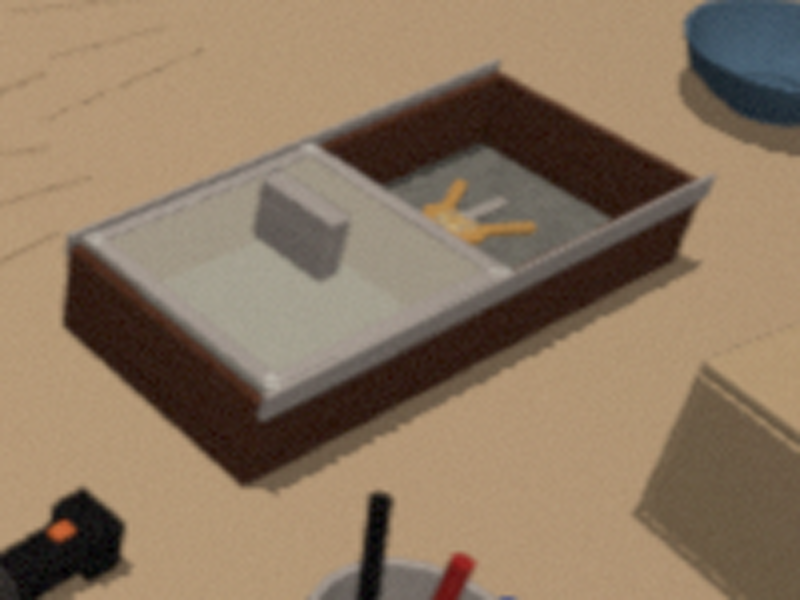

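```bash
python3 - <<'E'
from h import *
d=env.snapshot("top")
A=lambda x,y:(x/3.6,y/3.6+110)
B=lambda x,y:(x/4+230,y/4+90)
cs=[ray(d,*A(*p),56) for p in[(25,155),(708,53),(755,350),(62,457)]]
for c in cs:print(c.round(1))
print("len",np.linalg.norm(cs[0]-cs[1]),np.linalg.norm(cs[3]-cs[2]),np.linalg.norm(cs[1]-cs[2]),np.linalg.norm(cs[0]-cs[3]))
m=sum(cs)/4;ax=(cs[0]-cs[1]+cs[3]-cs[2]);ax/=np.linalg.norm(ax);print("mid",m,"yaxis",ax,np.arctan2(-ax[0],ax[1]),"bay",m-81*ax)
f=[ray(d,*A(*p),96) for p in[(505,168),(528,165),(545,272),(520,275)]]
fm=sum(f)/4;print("fin",fm,np.linalg.norm(f[1]-f[2]),np.linalg.norm(f[0]-f[1]));r=fm-(m-81*ax);print("rel y",r@ax,"rel x",r@np.array([ax[1],-ax[0],0]))
t=[ray(d,*B(*p),40) for p in[(325,178),(413,184),(393,414),(305,411)]]
for p in t:print(p.round(1))
h=(t[2]+t[3])/2;ta=(t[0]+t[1])/2;print("torch",(h+ta)/2,np.linalg.norm(h-ta),(h-ta)/np.linalg.norm(h-ta))
print("robot base top",proj(d,[0,0,0]))
for p in[(50,140),(240,110)]: print(p,ray(d,*B(*p),20))
E
```

```text
[648.3 331.3  56. ]
[689.9   4.6  56. ]
[546.8 -15.6  56. ]
[504.1 311.9  56. ]
len 329.2988384004995 330.2654008275318 144.48871660104174 145.45130575668472
mid [597.28978338 158.07960693  56.        ] yaxis [-0.12792629  0.99178368  0.        ] 0.1282778076942944 bay [607.65181295  77.745129    56.        ]
fin [606.1441842   82.76435572  96.        ] 49.244887509447125 10.450891790711221
rel y 5.1708524872083625 rel x -0.8531505315394526
[ 671.5 -194.6   40. ]
[ 667.9 -233.3   40. ]
[ 566.7 -221.    40. ]
[ 568.9 -182.7   40. ]
torch [ 618.75117597 -207.9083248    40.        ] 102.69148148098827 [-0.99303926  0.11778378  0.        ]
robot base top (np.float64(209.6127393991258), np.float64(520.3635004702078))
(50, 140) [696.04671595 -73.21614556  20.        ]
(240, 110) [ 707.78612058 -159.58249962   20.        ]
```

```bash
cat >> h.py <<'E'
def go(pos,yaw):
    from scipy.spatial.transform import Rotation as r
    s=env.state();R=Rt(s)
    y=np.array([np.cos(yaw),np.sin(yaw),0]);x=np.array([0,0,-1.]);T=np.c_[x,y,np.cross(x,y)]
    print("t",s["time_s"].__round__(2),"pos",s["position"].round(1),"F",s["contact_force"].round(1),"w",round(s["width"],3))
    print("shift",(R.T@(np.array(pos)-s["position"])).round(1),"rot",r.from_matrix(R.T@T).as_rotvec().round(3))
E
python3 -c "
from h import *
go([606,83,190],1.699)"
```

```text
t 0.3 pos [245.1 628.7 230.8] F [-0.9 -0.7 -0.1] w 0.997
shift [  41.1 -377.3  534.5] rot [-0.5   -0.     0.001]
```

{"name": "play_rows", "arguments": {"plan": [[0,41,-377,534,-0.5,0,0],[0,41,-377,534,-0.5,0,0],[0,41,-377,534,-0.5,0,0],[0,41,-377,534,-0.5,0,0],[0,41,-377,534,-0.5,0,0],[0,41,-377,534,-0.5,0,0],[0,41,-377,534,-0.5,0,0],[0,41,-377,534,-0.5,0,0]]}}

```text
time_s: 1.1
position: [464.5, 296.7, 206.6]
ee_rot: [0.706, -0.045, 0.705, 0.045]
contact_force: [0.5, -0.2, -0.5]
width: 0.503
```

```bash
python3 -c "
from h import *
go([606,83,190],1.699)"
```

```text
t 1.1 pos [464.5 296.7 206.6] F [ 0.5 -0.2 -0.5] w 0.503
shift [  16.7 -230.   112.9] rot [ 0.     0.001 -0.   ]
```

{"name": "play_rows", "arguments": {"plan": [[0,16,-230,113,0,0,0],[0,16,-230,113,0,0,0],[0,16,-230,113,0,0,0],[0,16,-230,113,0,0,0],[0,16,-230,113,0,0,0],[0,16,-230,113,0,0,0],[0,16,-230,113,0,0,0],[0,16,-230,113,0,0,0]]}}

```text
time_s: 1.9
position: [604.7, 85.5, 190.3]
ee_rot: [0.705, -0.045, 0.706, 0.046]
contact_force: [-0.2, 0.2, 0.6]
width: 0.498
```

```bash
python3 -c "
from h import *
d=wristcam();cv2.imwrite('pics/w1.png',d['color'][:,:,::-1])
np.savez('w1.npz',**d)
go([606,83,190],1.699)"
```

```text
t 1.95 pos [604.6  86.  190.5] F [-0.  -0.2 -0.2] w 0.497
shift [ 0.5 -3.2  1. ] rot [ 0.001 -0.    -0.   ]
```

View pics/w1.png

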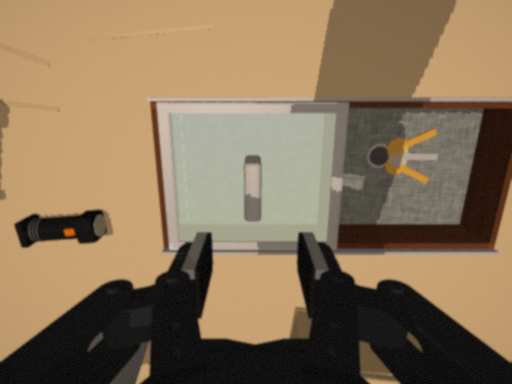

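```bash
python3 -c "
from h import *
d=dict(np.load('w1.npz'));crop(d['color'],140,85,340,260,4,'pics/c4.png')
crop(d['color'],320,85,512,260,4,'pics/c5.png')"
```

```text
(no output)
```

View pics/c4.png

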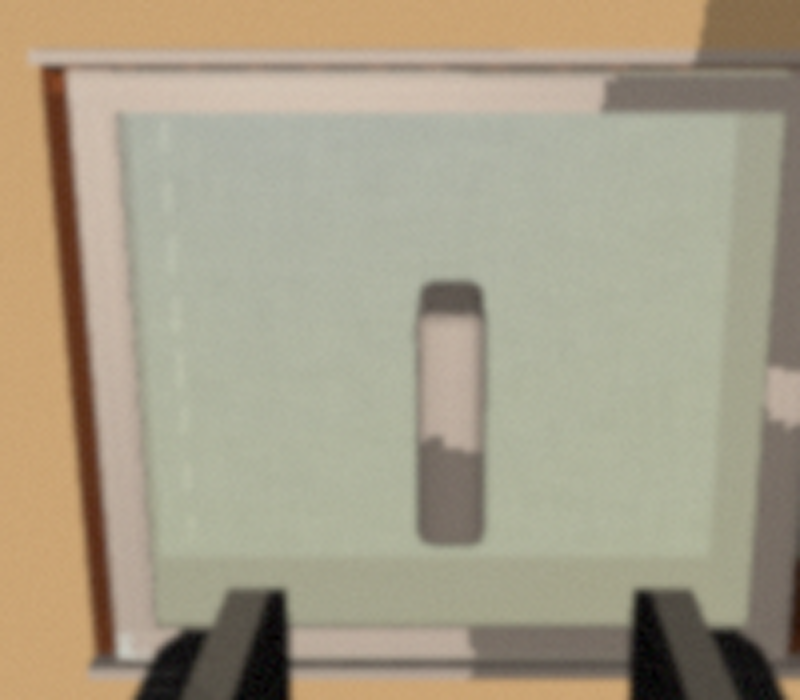

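View pics/c5.png

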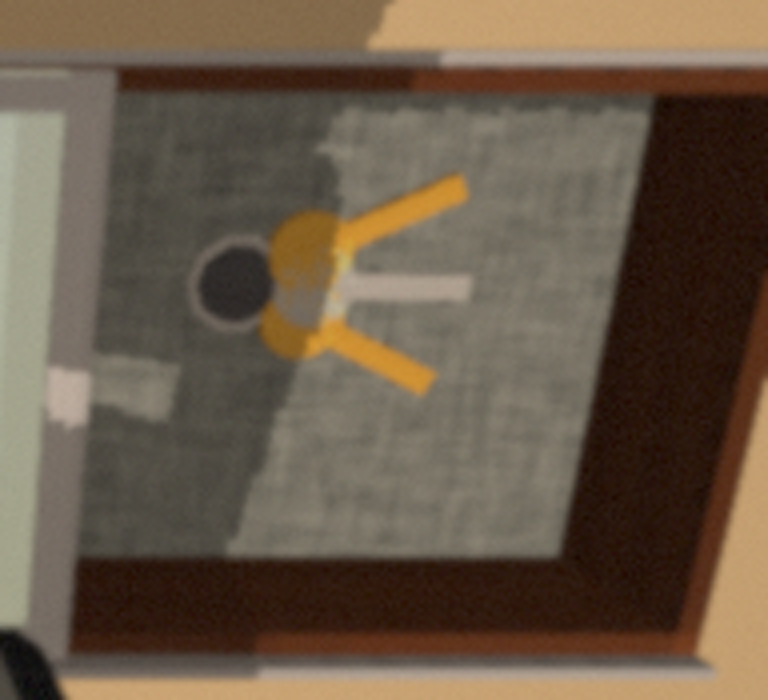

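```bash
python3 -c "
from h import *
d=dict(np.load('w1.npz'));A=lambda x,y:(x/4+140,y/4+85)
a=ray(d,*A(452,315),96);b=ray(d,*A(451,543),96);print(a,b,a-b,(a+b)/2)
a=ray(d,*A(419,450),96);b=ray(d,*A(485,450),96);print(np.linalg.norm(a-b))
n=ray(d,*A(30,55),60);f=ray(d,*A(92,668),60);print(n,f,n-f,np.arctan2(*(f-n)[[1,0]]))
B=lambda x,y:(x/4+320,y/4+85)
f2=ray(d,*B(712,667),60);print(f2,f2-f,np.linalg.norm(f2-f),np.arctan2(*(f2-f)[[1,0]]))
go([606,83,68],1.699)
"
```

```text
[582.5993704   82.47391429  96.        ] [630.36931393  88.28806909  96.        ] [-47.76994353  -5.8141548    0.        ] [606.48434216  85.38099169  96.        ]
13.32889878932157
[546.05018523 -12.33152289  60.        ] [689.6010545    6.61103204  60.        ] [-143.55086927  -18.94255493    0.        ] 0.1311990848410056
[647.74201846 333.46322854  60.        ] [-41.85903604 326.8521965    0.        ] 329.52167949635856 1.69817015600624
t 1.95 pos [604.6  86.  190.5] F [-0.  -0.2 -0.2] w 0.497
shift [122.5  -3.2   1.1] rot [ 0.001 -0.    -0.   ]
```

{"name": "play_rows", "arguments": {"plan": [[0,40,-1.5,1.5,0,0,0],[0,80,-1.5,1.5,0,0,0],[0,110,-1.5,1.5,0,0,0],[0,122,-1.5,1.5,0,0,0],[-1,122,-1.5,1.5,0,0,0],[-1,122,-1.5,1.5,0,0,0],[-1,122,-1.5,1.5,0,0,0],[-1,122,-1.5,1.5,0,0,0]], "newtons": 25}}

```text
time_s: 2.75
position: [607.9, 84.0, 70.3]
ee_rot: [0.707, -0.045, 0.705, 0.045]
contact_force: [-0.8, 1.6, 0.9]
width: 0.156
```

{"name": "play_rows", "arguments": {"plan": [[-1,0,20,0,0,0,0],[-1,0,40,0,0,0,0],[-1,0,60,0,0,0,0],[-1,0,80,0,0,0,0],[-1,0,100,0,0,0,0],[-1,0,120,0,0,0,0],[-1,0,138,0,0,0,0],[-1,0,143,0,0,0,0]]}}

```text
time_s: 3.55
position: [589.6, 226.8, 70.3]
ee_rot: [0.707, -0.046, 0.705, 0.046]
contact_force: [-0.9, -1.8, 4.7]
width: 0.156
```

{"name": "play_rows", "arguments": {"plan": [[-1,0,3,0,0,0,0],[-1,0,6,0,0,0,0],[-1,0,6,0,0,0,0]]}}

```text
time_s: 3.85
position: [589.0, 231.5, 70.3]
ee_rot: [0.707, -0.045, 0.705, 0.045]
contact_force: [-1.6, 0.5, 6.9]
width: 0.162
```

{"name": "play_rows", "arguments": {"plan": [[-1,0,2,0,0,0,0],[-1,0,4,0,0,0,0],[-1,0,4,0,0,0,0]]}}

```text
time_s: 4.15
position: [588.5, 235.0, 70.3]
ee_rot: [0.706, -0.045, 0.705, 0.045]
contact_force: [-1.4, -0.9, 5.8]
width: 0.153
```

{"name": "play_rows", "arguments": {"plan": [[-1,0,2,0,0,0,0],[-1,0,3,0,0,0,0],[-1,0,3,0,0,0,0]]}}

```text
time_s: 4.45
position: [588.2, 237.8, 70.3]
ee_rot: [0.706, -0.045, 0.705, 0.045]
contact_force: [-1.8, -0.3, 6.3]
width: 0.153
```

{"name": "play_rows", "arguments": {"plan": [[-1,0,2,0,0,0,0],[-1,0,3,0,0,0,0],[-1,0,3,0,0,0,0]]}}

```text
time_s: 4.75
position: [587.9, 239.8, 70.3]
ee_rot: [0.706, -0.046, 0.705, 0.045]
contact_force: [-1.7, -4.8, 6.6]
width: 0.16
```

```bash
python3 -c "
from h import *
d=wristcam();cv2.imwrite('pics/w2.png',d['color'][:,:,::-1])
d=env.snapshot('scene');crop(d['color'],290,60,490,240,3,'pics/s2.png')
go([606,83,68],1.699)"
```

```text
t 4.85 pos [587.9 239.8  70.3] F [-1.2 -4.3  7.1] w 0.156
shift [   2.6 -157.8   -2.1] rot [-0.     0.002  0.002]
```

View pics/w2.png

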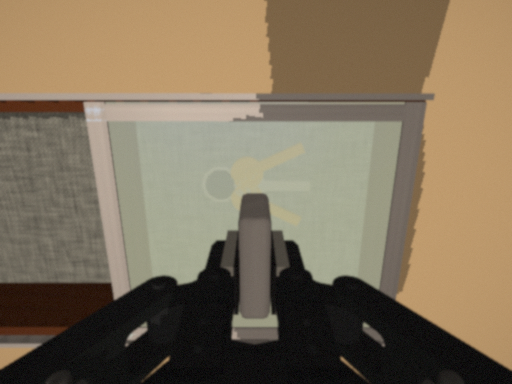

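Force is now building in −y, and the panel covers the keys bay out to the end wall (right edge at about (425,105)). I'll push once more to confirm the stop.

{"name": "play_rows", "arguments": {"plan": [[-1,0,1.5,0,0,0,0],[-1,0,2,0,0,0,0],[-1,0,2,0,0,0,0]]}}

```text
time_s: 5.15
position: [587.9, 239.8, 70.3]
ee_rot: [0.706, -0.047, 0.705, 0.044]
contact_force: [-1.8, -10.2, 7.5]
width: 0.156
```

{"name": "play_rows", "arguments": {"plan": [[0,0,0,0,0,0,0],[0,0,0,0,0,0,0],[0,0,0,0,0,0,0],[0,-40,0,0,0,0,0],[0,-80,0,0,0,0,0],[0,-110,0,0,0,0,0],[0,-110,0,0,0,0,0]]}}

```text
time_s: 5.85
position: [589.4, 244.4, 184.9]
ee_rot: [0.709, -0.045, 0.702, 0.046]
contact_force: [0.6, -0.5, 0.8]
width: 0.499
```

```bash
python3 -c "
from h import *
d=env.snapshot('top');cv2.imwrite('pics/t3.png',d['color'][:,:,::-1])
go([620,-205,180],1.453)"
```

```text
t 5.9 pos [587.9 244.  181.7] F [-0.7  0.9 -1.3] w 0.501
shift [   1.1 -449.4  -25.8] rot [ 0.247  0.006 -0.002]
```

View pics/t3.png

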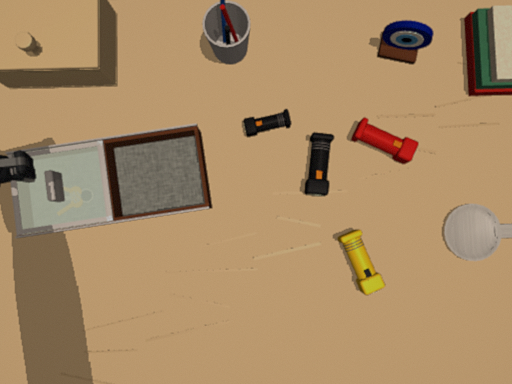

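The guard is home: the panel's right frame is at about (108,180) and the empty bay is open around (158,175). Next I move to the torch.

{"name": "play_rows", "arguments": {"plan": [[0.6,1,-449,-26,0.247,0,0],[0.6,1,-449,-26,0.247,0,0],[0.6,1,-449,-26,0.247,0,0],[0.6,1,-449,-26,0.247,0,0],[0.6,1,-449,-26,0.247,0,0],[0.6,1,-449,-26,0.247,0,0],[0.6,1,-449,-26,0.247,0,0],[0.6,1,-449,-26,0.247,0,0]]}}

```text
time_s: 6.7
position: [613.3, -157.2, 175.1]
ee_rot: [0.705, 0.042, 0.707, -0.041]
contact_force: [0.3, 0.5, -0.3]
width: 0.8
```

```bash
python3 -c "
from h import *
d=wristcam();cv2.imwrite('pics/w4.png',d['color'][:,:,::-1]);np.savez('w4.npz',**d)
go([620,-205,180],1.453)"
```

```text
t 6.75 pos [ 613.6 -165.   175.4] F [-0.1 -4.3  0.3] w 0.799
shift [ -4.5 -39.   11.3] rot [-0.006 -0.001  0.004]
```

View pics/w4.png

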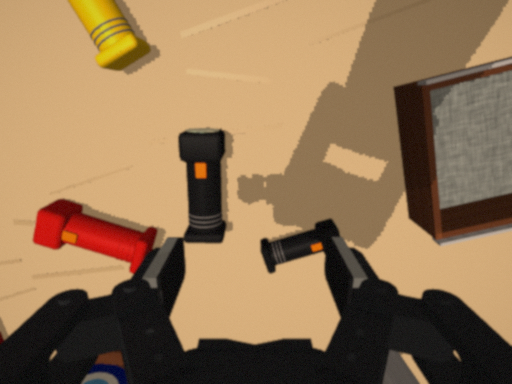

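```bash
python3 -c "
from h import *
d=dict(np.load('w4.npz'));crop(d['color'],130,115,290,275,5,'pics/c6.png')"
```

```text
(no output)
```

View pics/c6.png

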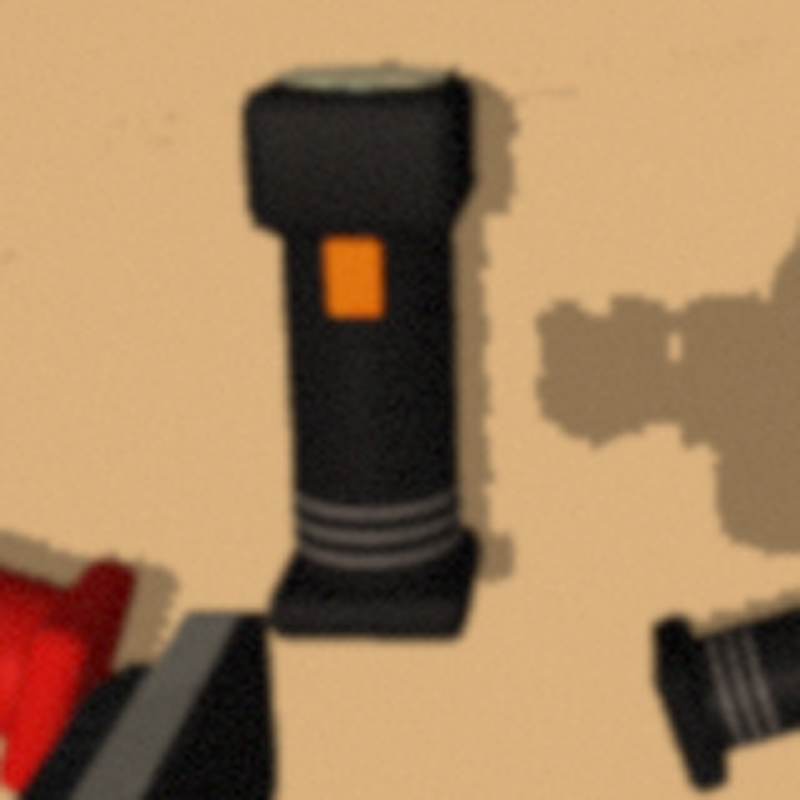

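```bash
python3 -c "
from h import *
d=dict(np.load('w4.npz'));A=lambda x,y:(x/5+130,y/5+115)
P=lambda x,y,z:ray(d,*A(x,y),z)
h=[P(247,95,40),P(470,90,40)];t=[P(272,633,40),P(465,635,40)]
print(h,t);H=sum(h)/2;T=sum(t)/2;print(np.linalg.norm(H-T),(H+T)/2,np.arctan2(*(T-H)[[1,0]]))
print('red',P(135,570,30),'widths',np.linalg.norm(h[0]-h[1]),np.linalg.norm(t[0]-t[1]))
a=P(285,260,20);b=P(452,260,20);c=P(300,480,20);e=P(455,480,20);m1=(a+b)/2;m2=(c+e)/2;print('barrel',m1,m2,np.arctan2(*(m2-m1)[[1,0]]))
m=(H+T)/2
go([616,-207,180],1.45)
"
```

```text
[array([ 564.73051266, -217.63011506,   40.        ]), array([ 568.6282444 , -178.08260863,   40.        ])] [array([ 669.25417698, -232.74622194,   40.        ]), array([ 674.29271462, -194.92066684,   40.        ])]
106.30159990230493 [ 619.22641217 -205.84490312   40.        ] -0.15087125685094474
red [ 656.74851136 -260.70086358   30.        ] widths 39.7391189766448 38.159657759500774
barrel [ 601.16532326 -205.02847257   20.        ] [ 647.0708427  -210.92696731   20.        ] -0.1277918395279989
t 6.75 pos [ 613.6 -165.   175.4] F [-0.1 -4.3  0.3] w 0.799
shift [ -4.5 -41.4   7.5] rot [-0.003 -0.001  0.004]
```

```bash
python3 -c "
from h import *
go([622,-207.3,110],1.436)
"
```

```text
t 6.75 pos [ 613.6 -165.   175.4] F [-0.1 -4.3  0.3] w 0.799
shift [ 65.5 -40.7  13.6] rot [ 0.011 -0.001  0.004]
```

{"name": "play_rows", "arguments": {"plan": [[0.4,20,-40,14,0.011,0,0],[0.4,65,-40,14,0.011,0,0],[0.4,65,-40,14,0.011,0,0],[0.4,65,-40,14,0.011,0,0]]}}

```text
time_s: 7.15
position: [621.9, -195.8, 109.9]
ee_rot: [0.704, 0.047, 0.708, -0.045]
contact_force: [-1.3, 0.8, 0.7]
width: 0.697
```

```bash
python3 -c "
from h import *
d=wristcam();cv2.imwrite('pics/w5.png',d['color'][:,:,::-1]);np.savez('w5.npz',**d)
go([622,-207.3,2],1.436)
"
```

```text
t 7.2 pos [ 623.5 -196.2  112.4] F [0.3 0.1 1.1] w 0.698
shift [ 1.104e+02 -1.130e+01  1.000e-01] rot [ 0.006 -0.001 -0.001]
```

View pics/w5.png

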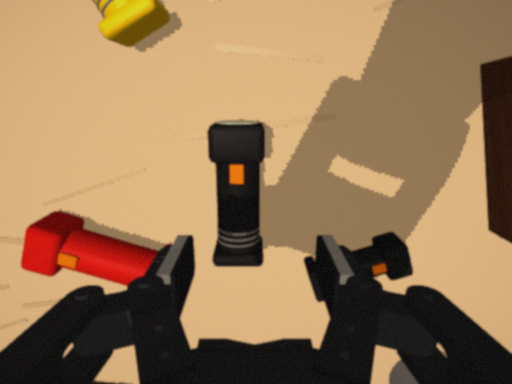

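```bash
python3 -c "
from h import *
d=dict(np.load('w5.npz'))
for z,p in[(40,(209,127)),(40,(265,126)),(40,(214,264)),(40,(262,264)),(20,(238.5,190)),(20,(239.5,225)),(25,(165,245))]: print(p,ray(d,*p,z).round(1))
go([622,-207.3,2],1.436)
"
```

```text
(209, 127) [ 564.8 -218.3   40. ]
(265, 126) [ 569.1 -180.6   40. ]
(214, 264) [ 668.4 -232.6   40. ]
(262, 264) [ 673.3 -195.7   40. ]
(238.5, 190) [ 617.5 -206.8   20. ]
(239.5, 225) [ 647.1 -210.4   20. ]
(165, 245) [ 654.5 -272.4   25. ]
t 7.2 pos [ 623.5 -196.2  112.4] F [0.3 0.1 1.1] w 0.698
shift [ 1.104e+02 -1.130e+01  1.000e-01] rot [ 0.006 -0.001 -0.001]
```

{"name": "play_rows", "arguments": {"plan": [[0.4,30,-11,0,0.006,0,0],[0.4,70,-11,0,0.006,0,0],[0.4,95,-11,0,0.006,0,0],[0.4,105,-11,0,0.006,0,0],[0.4,107,-11,0,0.006,0,0],[0.4,107,-11,0,0.006,0,0]]}}

```text
time_s: 7.8
position: [623.8, -208.3, 7.9]
ee_rot: [0.707, 0.047, 0.704, -0.048]
contact_force: [-0.3, -0.3, -0.0]
width: 0.7
```

{"name": "play_rows", "arguments": {"plan": [[0.4,4,1,-1,0,0,0],[0.4,4,1,-1,0,0,0],[-1,4,1,-1,0,0,0],[-1,4,1,-1,0,0,0],[-1,4,1,-1,0,0,0],[-1,4,1,-1,0,0,0]], "newtons": 40}}

```text
time_s: 8.4
position: [621.9, -207.4, 2.5]
ee_rot: [0.706, 0.048, 0.705, -0.048]
contact_force: [0.1, -0.4, 3.6]
width: 0.385
```

{"name": "play_rows", "arguments": {"plan": [[-1,-10,0,0,0,0,0],[-1,-30,0,0,0,0,0],[-1,-60,0,0,0,0,0],[-1,-90,0,0,0,0,0],[-1,-120,0,0,0,0,0],[-1,-135,0,0,0,0,0],[-1,-135,0,0,0,0,0],[-1,-135,0,0,0,0,0]]}}

```text
time_s: 9.2
position: [620.6, -206.6, 135.4]
ee_rot: [0.705, 0.048, 0.706, -0.048]
contact_force: [-0.9, -1.0, -1.5]
width: 0.383
```

```bash
python3 -c "
from h import *
d=wristcam();cv2.imwrite('pics/w6.png',d['color'][:,:,::-1]);np.savez('w6.npz',**d)
go([609,75,140],1.699)
"
```

```text
t 9.25 pos [ 620.1 -206.4  134.4] F [-0.1  0.4 -2.5] w 0.384
shift [ -5.1 277.3 -49.1] rot [-0.264 -0.003 -0.002]
```

View pics/w6.png

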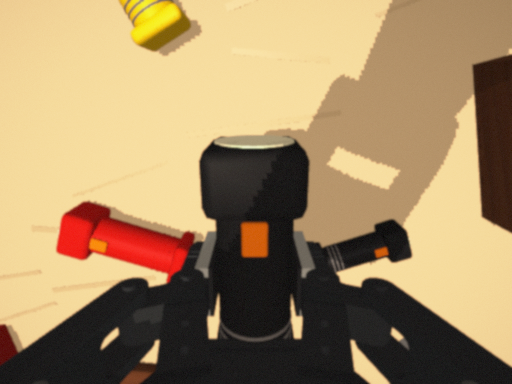

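```bash
python3 -c "
from h import *
d=dict(np.load('w6.npz'))
for z,p in[(172,(202,152)),(172,(307,152)),(153,(255,255))]: print(p,ray(d,*p,z).round(1))
go([610.5,79.3,140],1.699)
"
```

```text
(202, 152) [ 563.2 -216.3  172. ]
(307, 152) [ 568.2 -180.1  172. ]
(255, 255) [ 615.8 -204.9  153. ]
t 9.25 pos [ 620.1 -206.4  134.4] F [-0.1  0.4 -2.5] w 0.384
shift [ -5.1 281.7 -48.2] rot [-0.264 -0.003 -0.002]
```

{"name": "play_rows", "arguments": {"plan": [[-1,-5,40,-7,-0.04,0,0],[-1,-5,90,-15,-0.08,0,0],[-1,-5,135,-23,-0.13,0,0],[-1,-5,180,-31,-0.18,0,0],[-1,-5,225,-39,-0.22,0,0],[-1,-5,260,-46,-0.25,0,0],[-1,-5,281,-50,-0.264,0,0],[-1,-5,281,-50,-0.264,0,0]]}}

```text
time_s: 10.05
position: [607.9, 81.1, 138.9]
ee_rot: [0.704, -0.046, 0.707, 0.047]
contact_force: [-0.2, -0.6, -2.1]
width: 0.387
```

{"name": "play_rows", "arguments": {"plan": [[-1,0,0,0,0,0,0],[-1,0,0,0,0,0,0]]}}

```text
time_s: 10.25
position: [609.4, 77.2, 140.4]
ee_rot: [0.705, -0.045, 0.706, 0.045]
contact_force: [0.0, -0.2, -0.6]
width: 0.387
```

```bash
python3 -c "
from h import *
d=wristcam();cv2.imwrite('pics/w7.png',d['color'][:,:,::-1]);np.savez('w7.npz',**d)
d=env.snapshot('top');cv2.imwrite('pics/t7.png',d['color'][:,:,::-1])
go([609,79,10],1.699)
"
```

```text
t 10.35 pos [609.8  76.9 141. ] F [ 0.2 -0.6 -1. ] w 0.386
shift [131.    2.2  -0.4] rot [-0.002 -0.001  0.   ]
```

View pics/w7.png

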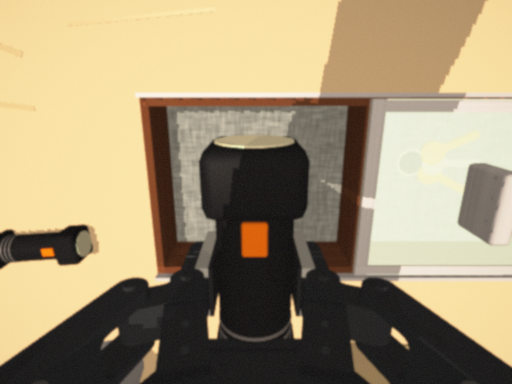

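View pics/t7.png

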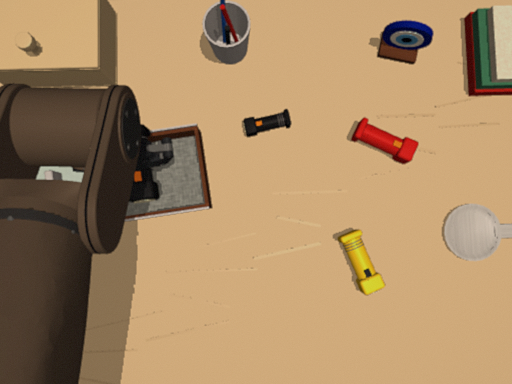

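```bash
python3 -c "
from h import *
d=dict(np.load('w7.npz'));ex=np.array([.9918,.128,0]);ey=np.array([-.128,.9918,0])
tcp=np.array([609.4,77.2,0])
for n,z,p in[('nearrail',60,(255,96)),('farrail',60,(170,277)),('nearin',54,(255,105)),('farin',54,(330,266)),('head',177,(255,143)),('leftout',54,(143,105)),('leftin',54,(152,120)),('divider',54,(372,105))]:
  r=ray(d,*p,z)-tcp;print(n,(r@ex).round(1),(r@ey).round(1))
"
```

```text
nearrail -73.2 1.5
farrail 69.8 -69.1
nearin -67.0 1.4
farin 63.5 64.0
head -58.4 1.3
leftout -67.3 -78.7
leftin -56.7 -73.3
divider -66.8 85.1
```

{"name": "play_rows", "arguments": {"plan": [[-1,30,2,1,0,0,0],[-1,60,2,1,0,0,0],[-1,85,2,1,0,0,0],[-1,105,2,1,0,0,0],[-1,120,2,1,0,0,0],[-1,128,2,1,0,0,0],[-1,128,2,1,0,0,0],[-1,128,2,1,0,0,0]]}}

```text
time_s: 11.15
position: [611.4, 80.1, 14.5]
ee_rot: [0.706, -0.045, 0.705, 0.045]
contact_force: [-0.3, 0.2, -1.2]
width: 0.384
```

{"name": "play_rows", "arguments": {"plan": [[-1,3,0,0,0,0,0],[-1,4,0,0,0,0,0],[-1,5,0,0,0,0,0],[-1,5,0,0,0,0,0]]}}

```text
time_s: 11.55
position: [610.6, 80.4, 8.7]
ee_rot: [0.706, -0.045, 0.706, 0.045]
contact_force: [0.0, 0.0, -1.2]
width: 0.389
```

{"name": "play_rows", "arguments": {"plan": [[-1,1,0,0,0,0,0],[-1,1.5,0,0,0,0,0],[-1,1.5,0,0,0,0,0]]}}

```text
time_s: 11.85
position: [610.7, 80.3, 8.4]
ee_rot: [0.705, -0.045, 0.706, 0.045]
contact_force: [-2.7, -0.3, 5.9]
width: 0.384
```

The upward force shows the torch has touched down at the expected height. I'll release it and rise.

{"name": "play_rows", "arguments": {"plan": [[0.2,0,0,0,0,0,0],[0.2,0,0,0,0,0,0],[0.2,0,0,0,0,0,0],[0.2,-15,0,0,0,0,0],[0.2,-50,0,0,0,0,0],[0.2,-95,0,0,0,0,0],[0.2,-140,0,0,0,0,0],[0.2,-180,0,0,0,0,0]]}}

```text
time_s: 12.65
position: [611.0, 80.3, 190.9]
ee_rot: [0.707, -0.045, 0.705, 0.045]
contact_force: [1.2, -0.1, 0.4]
width: 0.6
```

{"name": "play_rows", "arguments": {"plan": [[0.2,-20,30,-40,0,0,0],[0.2,-20,80,-60,0,0,0],[0.2,-20,130,-60,0,0,0],[0.2,-20,180,-60,0,0,0],[0.2,-20,230,-60,0,0,0],[0.2,-20,280,-60,0,0,0],[0.2,-20,300,-60,0,0,0],[0.2,-20,300,-60,0,0,0]]}}

```text
time_s: 13.45
position: [511.6, 373.5, 208.2]
ee_rot: [0.706, -0.046, 0.705, 0.047]
contact_force: [-0.0, 0.1, -0.3]
width: 0.601
```

```bash
python3 -c "
from h import *
d=env.snapshot('top');cv2.imwrite('pics/t8.png',d['color'][:,:,::-1])
crop(d['color'],0,110,220,250,3.6,'pics/c8.png')
d=env.snapshot('scene');cv2.imwrite('pics/s8.png',d['color'][:,:,::-1])
print(env.state()['position'],env.state()['contact_force'])
"
```

```text
[512.50800927 370.42388134 207.76261287] [-0.03978237 -0.54637858 -0.91527377]
```

View pics/t8.png

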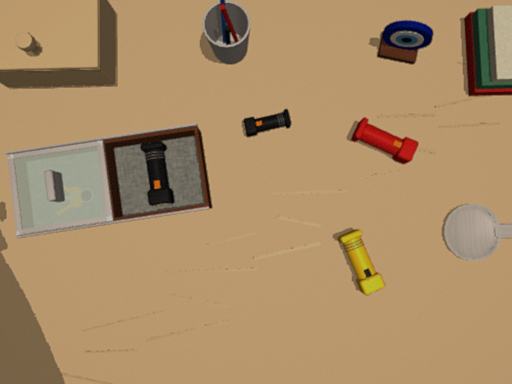

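View pics/c8.png

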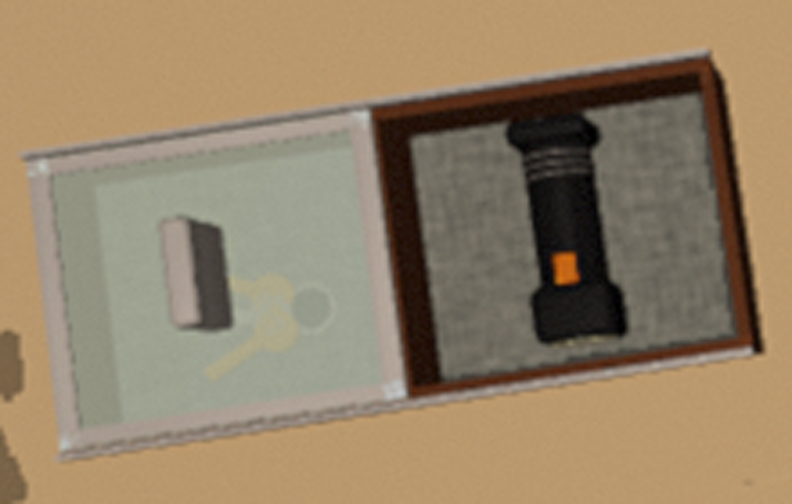

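View pics/s8.png

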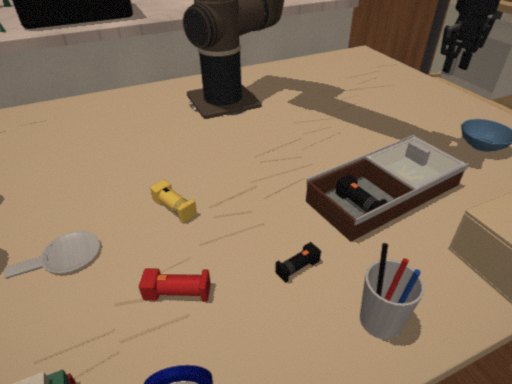

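The top view shows the torch flat in the bay at about (157,172), the guard flush over the keys, and the other torches where they were.

```bash
python3 -c "
from h import *
print(env.job_done())"
```

```text
the job is handed in; nothing more can be done
None
```

The job is done and handed in at about 13.5 s on the robot's clock. I slid the guard home over the keys, then laid the larger black torch flat in the bay this opened.

- **Guard:** I slid it until it hit its stop. On the last push the fin did not move any further and the force rose to 10 N. In the last pictures the panel is flush with the end of the case over the keys.
- **Black torch:** I gripped it by the barrel and set it down on the bay floor. The upward force of about 6 N came at the expected height. The last pictures show it lying flat, clear of the walls and lengthwise across the case.
- **Everything else:** The yellow, red and small black torches are where they were. The gripper was clear of everything, with about 1 N of sensor noise.
- **Disagreements:** My estimates of the bay centre differed by about 2.6 mm along the case. The torch measured 103 to 106 mm long in the pictures, against the stated 110 mm. Both were within the clearances. I did not measure the guard's final offset (162 mm) from the last picture; that it is home rests on the stop and the view.

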